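# Load the phone into the sprung-jaw holder

## Robot

A 6-joint arm with a two-finger parallel gripper is mounted at the origin on a cart in front of the work surface, level with it; the furniture and walls round the work are solid. World frame = base frame: x ahead of the robot, y to its left, z up, the work surface at z = 0. Lengths are in m, angles in rad, forces in N, time in s.
With the tool pointing down it reaches from about 0.275 to 0.75 m from the base axis. Payload 10.2 kg.
Tool frame: the origin (TCP) lies at the very end of the fingers, on their centre line; the grasp point (between the pads) lies arm.tcp_to_grasp behind it (arm.tcp_to_grasp is the distance from the TCP to the grasp point, in m); z points along the fingers, y is the line along which they close (so a half turn about z gives the same grasp; the last joint's range is limited). The gripper opens to 88 mm and grips with 3 to 60 N. Pads are 18 mm wide; open, the fingers measure 123 mm over their backs; the gripper's body (75 mm by 187 mm) begins 45 mm behind the grasp point.
Start: joints at [0.92, 0.313, 1.498, -0, 1.331, -0.223], TCP at [0.218, 0.478, 0.239] pointing down, gripper open.
Joint ranges: [-2.94, 2.94], [-0.97, 2.17], [0.19, 2.56], [-1.23, 4.37], [0.02, 3.11], [-2.88, 2.88]. Speed limits (rad/s): [2.39, 2.39, 3.01, 3.14, 3.14, 3.14].

## Interface

Orientations are given as a rotation vector (axis times angle).
In Python, from station import arm gives the robot as it stands.
- The arm moves only by the tool inch_along, called after ">>>" as name(argument=value, ...) on one line, values as JSON. Schema: {"type":"object","properties":{"steps":{"type":"object","properties":{"ticks":{"type":"array","items":{"type":"array","items":{"type":"number"},"minItems":6,"maxItems":6},"minItems":1,"maxItems":20}},"additionalProperties":false,"required":["ticks"]},"finger_gap":{"type":"number"},"squeeze":{"type":"number"},"only":{"type":"string"},"quiet":{"type":"boolean"},"lines":{"type":"string"}},"required":["steps"],"additionalProperties":false}. steps is an object whose key "ticks" holds a list of rows, 1 to 20 of them, each of 6 numbers: dx, dy, dz in units of 20 mm, then a rotation vector rx, ry, rz in units of 0.2 rad; each row is the pose to reach, as a shift and turn from the pose commanded when the call began, along the tool's axes at that moment; what a row does not reach only later rows make up. A row lasts 1/10 s, in which the tool goes at most 0.05 m and 0.15 rad, less where a joint would pass 70% of its speed; a pose out of reach is approached as far as the arm can. finger_gap is the finger opening in m, set as the call begins (left out keeps the last). The fingers move at their own pace and stop on an object; squeeze is the grip in N (left out, the last holds). Time passes only in rows, so rows that do not move let the fingers close. The tool returns the time, the measured TCP pose, the force, the opening and the grip force at its end. only (a regular expression) keeps the lines of the reply that match it, lines (a string "A,B") keeps lines A to B, and quiet returns only ok. Input that does not fit is refused with a message, and nothing moves.
- arm.sense(): the state, without advancing time (a new reading comes with each control period).
- arm.get_image(name): name is "side" or "top"; returns the picture (480x640x3 uint8, red, green, blue); there is no depth.
- arm.calibration(name): a dict with "vfov" (degrees; the focal length in pixels is half the picture's height over the tangent of half this angle, whatever the lens; pixels are square), "cx", "cy" (the principal point, pixels), "world_from_camera" (4x4, takes a point from camera to world coordinates). Camera axes: x right, y down, z forward; pixel columns grow to the right and rows downward; lengths in m; the calibration is good to about 2 mm. A picture is of the moment at which its call begins. calibration takes no time and is no camera call.
- arm.hand_in(): hands the job in; it is judged then, once.
The state is a dict: "clock": time; "joint_pos": joint angles; "dq": joint speeds; "joint_efforts": joint torques, N m; "eef_pos": TCP position; "tool_rot": TCP orientation; "ft_force": force on the tool from outside, world axes, zero at the start; "moment": the same for the moment, N m; "opening": finger opening in m; "grip_force": force on a finger pad.
Only numpy, scipy, OpenCV 4.12 (cv2) and the standard library are available. Lean on these libraries where they do the work, as an engineer would, in place of code of your own. Each camera call takes 0.05 s, during which the arm holds its last target. There are 200 camera calls.

## Task

Clamp the phone with the cracked screen in the sprung-jaw holder by pushing with the fingertips only: nothing is gripped, forced or lifted, and the tools lying about stay where they are. First push the jaw back until the latch tooth drops in and let go, so that the jaw comes part of the way back and stays caught open; then slide the phone flat along the bench into the open mouth until its leading end meets the end stop. Last, press the latch's thumb pad so that the jaw springs onto the phone and holds it square against the fence, and let go.

Things in the scene. Friction and masses are not known exactly. Their poses are not given: they have to be found in the camera images.
- holder: Phone holder: open grey steel C-frame (fence, end stop, housing), no floor, fixed to the bench. Origin: on the bench at the inner corner of fence and end stop. x runs from the fence across the lane to jaw and housing, y from the end stop along the lane to the open mouth, z up. Fence: x -14 to 0, y -12 to 102, end stop: x -14 to 136, y -12 to 0, both 14 mm high, faces upright.
- phone_seat (a point): Fixed point of the holder on the bench: where the centre of the phone's underside ends, 34 mm from the fence and 69 mm from the end stop, the phone's long axis along the holder's y; 38 mm or so of the phone then stick out of the mouth.
- mouth (a point): Fixed point of the holder on the bench: middle of the lane's open mouth when the jaw is caught open (x 38.5, y 102 mm of the holder). Fence and jaw have rounded ends there that lead the phone in; the jaw's end is at y 85. The phone goes in along the holder's -y.
- housing_top (a point): Middle of the top of the housing, the holder's fixed block behind the jaw, 30 mm high, x 116 to 136, y -12 to 92 mm of the holder, with two spring tubes behind it to x 168. The jaw's catch bar (y 38 to 50, top 37 mm high) slides over it.
- jaw (a joint): Travel of the sprung jaw in m along the holder's +x (away from the fence), 0 to 0.040. A spring pushes it to 0 (4 N at 0, 7 N at 0.040, some damping). Gap fence to jaw = 50 mm + this. Pushed beyond 0.027, the latch tooth drops in front of the catch block; let go, the jaw comes back and is held at about 0.027 (gap 77 mm). About 0.018 when it grips the 68 mm wide phone.
- jaw_face (a point): Middle of the jaw's flat face towards the fence (62 mm long, z 1 to 28 mm), 15 mm above the bench; moves with the jaw. Push it from within the lane along the holder's +x. The jaw is a pale aluminium block 22 mm thick, y 12 to 85 mm of the holder, on two rods into the housing.
- latch (a joint): Angle in rad of the latch, a rocker on top of the housing along the holder's y. About 0.22 while its tooth rides on the catch block (as at the start), 0 when the tooth has dropped in and holds the jaw open; grows as the thumb pad is pressed, 0.38 at most; above about 0.22 the jaw is let go. A spring returns it.
- thumb_pad (a point): Centre of the top of the latch's round thumb pad, 24 mm diameter, at the rocker's end nearest the mouth (x 126, y 100 mm of the holder). Its top is 50 mm above the bench when the jaw is caught open; pressing it down 7 to 11 mm with 3 to 5 N lets the jaw go. The pivot, 30 mm from it, is 47 mm high.
- phone: Phone with a cracked black screen, 138 x 68 x 8 mm, 0.14 kg, loose, lying screen up on the bench before the holder's mouth. Origin: centre of the underside; x along its length (either end may lead), z up.
- dish: Bystander: round magnetic screw dish, 72 mm diameter, 16 mm high. Origin: centre of the underside.
- battery: Bystander: black pouch battery 80 x 42 x 9 mm. Origin: centre of the underside, x along its length.
- red_driver: Bystander: red screwdriver, 139 mm long, 12 mm thick. Origin: centre of the underside, y along its length.
- tweezers: Bystander: black tweezers, 124 mm long, 9 mm high. Origin: centre of the underside, y along its length.
- brush: Bystander: black brush, 143 mm long, 10 mm thick. Origin: centre of the underside, y along its length.
- cutters: Bystander: side cutters with red handles, 112 x 45 x 11 mm. Origin: centre of the underside, y along its length.

How it is judged:
By the outcome, as a careful person would: the job done as asked, in the order asked, and still so for the second after the job is handed in, with the robot touching nothing.
It also fails if it takes over 50 s, if anything falls off the work surface, if the arm or the gripper's body presses on something with over 40 N, if the wrist force passes 120 N, or if a joint passes its speed limit or range.

## Working session

There is one attempt and no reset: what is moved stays moved. The work goes in short steps, Python scripts to look and compute and a tool call to move; the robot and the scene stay as the last step left them, time stands still between calls to the robot, and variables do not carry over. Pictures are saved under pics/ and viewed, at most 11 in all, crops included, and the job is handed in when it is done.

```bash
ls; mkdir -p pics
```

Run:
```python
from station import arm
import cv2
for n in("top","side"):
    cv2.imwrite(f"pics/{n}0.png",arm.get_image(n)[:,:,::-1]); print(n,arm.calibration(n))
print(arm.tcp_to_grasp, arm.sense())
```

```text
pics
station.py
top {'vfov': 46.274243580691234, 'cx': 308.17002499528775, 'cy': 244.84495040421973, 'world_from_camera': array([[-0.00475441, -0.99043657,  0.1378869 ,  0.40451325],
       [-0.99995379,  0.00586094,  0.00761996,  0.1336429 ],
       [-0.00835523, -0.1378443 , -0.99041867,  0.9229026 ],
       [ 0.        ,  0.        ,  0.        ,  1.        ]])}
side {'vfov': 57.837602724602505, 'cx': 322.2139390840265, 'cy': 235.40408855363034, 'world_from_camera': array([[-9.68866053e-01, -9.59785613e-02,  2.28225078e-01,
         3.07585230e-01],
       [-2.47585461e-01,  3.75964361e-01, -8.92945821e-01,
         9.12259825e-01],
       [-1.00840293e-04, -9.21650105e-01, -3.88022003e-01,
         3.86976102e-01],
       [ 0.00000000e+00,  0.00000000e+00,  0.00000000e+00,
         1.00000000e+00]])}
0.0187 {'clock': 0.1, 'joint_pos': array([ 9.19638270e-01,  3.13395638e-01,  1.49833751e+00, -3.70562163e-05,
        1.33100365e+00, -2.23426781e-01]), 'dq': array([-0.00094707, -0.0001413 , -0.00459144,  0.00053973, -0.00126015,
        0.00129491]), 'joint_efforts': array([ 1.98804162e-03, -4.02806067e+01, -2.52645046e+01,  6.94700237e-02,
        3.41858820e-02, -2.68515663e-05]), 'eef_pos': array([0.21767223, 0.4775119 , 0.23822637]), 'tool_rot': array([-6.66659080e-01, -3.06958108e+00,  1.65181327e-03]), 'ft_force': array([-0.50373957,  0.52275739,  0.17100631]), 'moment': array([-0.01950463,  0.047566  , -0.07867395]), 'grip_force': 0.0, 'opening': 0.08807400755037147}
```

View pics/top0.png

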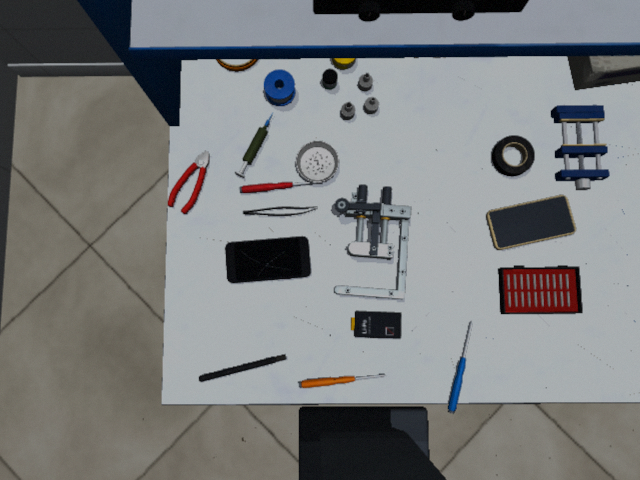

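View pics/side0.png

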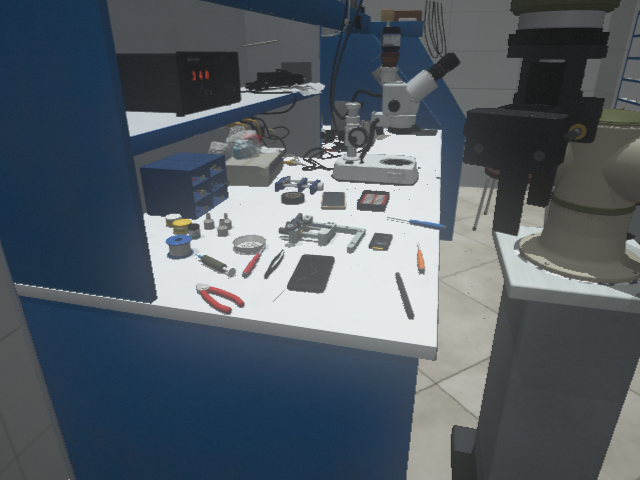

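The top view shows the holder at about (335-410, 185-300). The fence is at row 292, the end stop at col 404, the latch pad at (341, 205), and the mouth faces left. The cracked phone is at (268, 259), the battery at (377, 325) and the tweezers at (280, 211). I'll enlarge this area.

Run:
```python
import cv2
a=cv2.imread("pics/top0.png")[175:310,215:415]
cv2.imwrite("pics/crop.png",cv2.resize(a,None,fx=4,fy=4,interpolation=cv2.INTER_CUBIC))
```

```text
(no output)
```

View pics/crop.png

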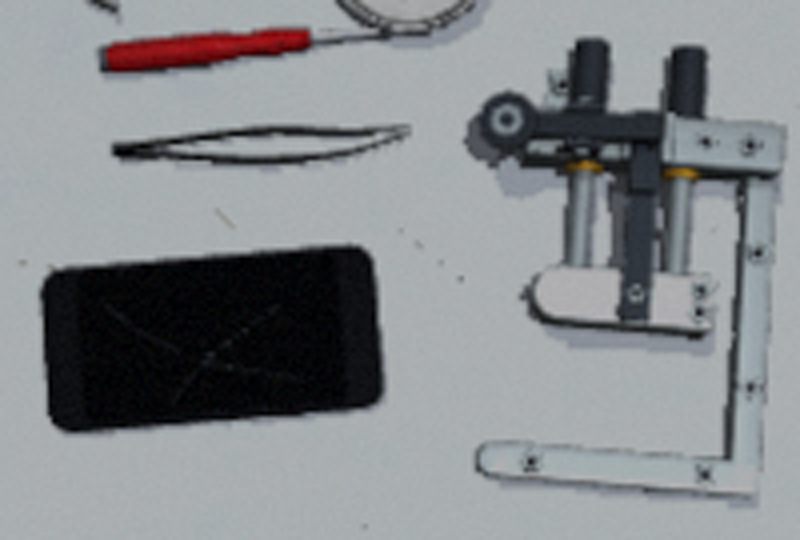

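Create h.py:
```python
import numpy as np, cv2
from scipy.optimize import least_squares
from station import arm
def K(n):
    c=arm.calibration(n); f=240/np.tan(np.radians(c["vfov"]/2)); return c,f
def proj(n,P):
    c,f=K(n); W=np.linalg.inv(c["world_from_camera"]); p=np.c_[P,np.ones(len(P))]@W.T
    return np.c_[f*p[:,0]/p[:,2]+c["cx"],f*p[:,1]/p[:,2]+c["cy"]]
def back(n,uv,z):
    c,f=K(n); T=c["world_from_camera"]; uv=np.atleast_2d(uv)
    d=np.c_[(uv[:,0]-c["cx"])/f,(uv[:,1]-c["cy"])/f,np.ones(len(uv))]@T[:3,:3].T
    return T[:3,3]+d*((z-T[2,3])/d[:,2])[:,None]
def tw(q,P): # pose x,y,yaw ; local mm
    P=np.atleast_2d(P)/1000; c,s=np.cos(q[2]),np.sin(q[2])
    return np.c_[q[0]+c*P[:,0]-s*P[:,1],q[1]+s*P[:,0]+c*P[:,1],P[:,2]]
def phone(im,box):  # box u0,v0,u1,v1 in top picture; -> x,y,yaw of long axis, length, width
    g=im[box[1]:box[3],box[0]:box[2]].max(2); m=(g<70).astype(np.uint8)
    n,l,st,_=cv2.connectedComponentsWithStats(m); k=1+np.argmax(st[1:,4])
    v,u=np.nonzero(l==k); w=back("top",np.c_[u+box[0],v+box[1]],.008)[:,:2]*1000
    (cx,cy),(a,b),t=cv2.minAreaRect(w.astype(np.float32))
    if a<b: a,b,t=b,a,t+90
    return cx,cy,(t%180),a,b
```

Run:
```python
from h import *
H=np.array([[-14,-12,14],[-7,102,14],[0,0,14],[126,100,43.5],[136,-12,30],[116,-12,30],[50,12,28]],float)
uv=np.array([[757,497],[476,461],[727,460],[506,120],[785,128],[780,175],[711,330]])/4+[215,175]-.375
r=least_squares(lambda q:(proj("top",tw(q,H))-uv).ravel(),[.3,0,0],loss="soft_l1")
print(r.x,r.fun.reshape(-1,2).round(2))
print(phone(cv2.imread("pics/top0.png"),(215,225,320,290)))
q=r.x
for n,p in dict(seat=[34,69,0],mouth=[38.5,102,0],face=[50,48.5,15],pad=[126,100,50]).items(): print(n,tw(q,[p]).round(4))
from scipy.spatial.transform import Rotation as R
print(R.from_rotvec(arm.sense()["tool_rot"]).as_matrix().round(3))
```

```text
[ 0.45683567 -0.00200015 -0.08360341] [[-0.15  0.27]
 [-0.23 -0.62]
 [ 0.4   0.25]
 [ 0.24  0.43]
 [-0.42 -0.66]
 [ 0.16 -0.28]
 [-0.02  0.48]]
(508.3990783691406, 207.60049438476562, 94.44255018234253, 136.75335693359375, 67.46208953857422)
seat [[0.4965 0.0639 0.    ]]
mouth [[0.5037 0.0964 0.    ]]
face [[0.5107 0.0422 0.015 ]]
pad [[0.5907 0.0871 0.05  ]]
[[-0.91   0.415 -0.001]
 [ 0.415  0.91  -0.001]
 [ 0.    -0.001 -1.   ]]
```

Add to h.py:
```python
Q=[0.45684,-0.0020,-0.0836]
from scipy.spatial.transform import Rotation as R
def delta(*pts):  # holder mm (tip), optional 4th: tool-y angle from holder x in deg -> tool axes shift & turn from now
    s=arm.sense(); M=R.from_rotvec(s["tool_rot"])
    for p in pts:
        d=M.inv().apply(tw(Q,[p[:3]])[0]-s["eef_pos"])
        o=""
        if len(p)>3:
            a=Q[2]+np.radians(p[3]); y=np.array([np.cos(a),np.sin(a),0]); z=np.array([0,0,-1.])
            o=(M.inv()*R.from_matrix(np.c_[np.cross(y,z),y,z])).as_rotvec().round(4)
        print(p,d.round(4),o)
```

```bash
python3 -c "
from h import *
delta((25,48.5,150,90),(25,48.5,8,90))"
```

```text
(25, 48.5, 150, 90) [-0.4237 -0.2829  0.0885] [-0.0011 -0.0004 -0.3441]
(25, 48.5, 8, 90) [-0.4237 -0.2828  0.2305] [-0.0011 -0.0004 -0.3441]
```
Distance 0.51 m: 11+ rows at .05. Provide final row repeated.

Units first: shifts go in units of 20 mm and turns go in units of 0.2 rad. So -0.05 m is -2.5, -0.424 m is -21.2, -0.344 rad is -1.72.

>>> inch_along(steps={"ticks": [[-4,-2.5,0,0,0,-0.5],[-10,-6.5,1.5,0,0,-1],[-21.2,-14.15,4,-0.005,0,-1.72],[-21.2,-14.15,4,-0.005,0,-1.72],[-21.2,-14.15,4,-0.005,0,-1.72],[-21.2,-14.15,4,-0.005,0,-1.72],[-21.2,-14.15,4,-0.005,0,-1.72],[-21.2,-14.15,4,-0.005,0,-1.72],[-21.2,-14.15,4,-0.005,0,-1.72],[-21.2,-14.15,4,-0.005,0,-1.72],[-21.2,-14.15,4,-0.005,0,-1.72],[-21.2,-14.15,4,-0.005,0,-1.72],[-21.2,-14.15,4,-0.005,0,-1.72],[-21.2,-14.15,4,-0.005,0,-1.72],[-21.2,-14.15,4,-0.005,0,-1.72],[-21.2,-14.15,4,-0.005,0,-1.72]]}, finger_gap=0, squeeze=5)

```text
clock: 1.7
eef_pos: [0.486, 0.0451, 0.159]
tool_rot: [0.13, 3.138, 0.002]
ft_force: [0.4, -0.8, 0.3]
opening: 0.0006
grip_force: 0.0
```

```bash
python3 -c "
from h import *
delta((25,48.5,8,90),(72,48.5,8,90))"
```

```text
(25, 48.5, 8, 90) [ 0.0002 -0.001   0.151 ] [0.001  0.0006 0.0011]
(72, 48.5, 8, 90) [-0.0468 -0.0011  0.151 ] [0.001  0.0006 0.0011]
```

To row units: 0.15 m is 7.5, 0.145 m is 7.25.

>>> inch_along(steps={"ticks": [[0,-0.05,2,0,0,0],[0,-0.05,4.5,0,0,0],[0,-0.05,6.25,0,0,0],[0,-0.05,7.25,0,0,0],[0,-0.05,7.5,0,0,0],[0,-0.05,7.5,0,0,0]]})

```text
clock: 2.3
eef_pos: [0.4862, 0.0437, 0.0088]
tool_rot: [-0.131, -3.139, -0.002]
ft_force: [0.3, 0.5, 1.1]
opening: 0.0002
grip_force: 0.0
```

>>> inch_along(steps={"ticks": [[-0.4,0,0,0,0,0],[-0.7,0,0,0,0,0],[-1,0,0,0,0,0],[-1.25,0,0,0,0,0],[-1.5,0,0,0,0,0],[-1.75,0,0,0,0,0],[-2,0,0,0,0,0],[-2.2,0,0,0,0,0],[-2.4,0,0,0,0,0],[-2.4,0,0,0,0,0],[-2.4,0,0,0,0,0]]})

```text
clock: 3.4
eef_pos: [0.5338, 0.0395, 0.0095]
tool_rot: [-0.131, -3.138, -0.001]
ft_force: [-5.8, 0.2, 6.1]
opening: 0.001
grip_force: 3.2
```

```bash
python3 -c "
from h import *
delta((25,48.5,8,90))
cv2.imwrite('pics/push.png',cv2.resize(arm.get_image('side')[190:290,240:400,::-1],None,fx=5,fy=5))"
```

```text
(25, 48.5, 8, 90) [0.0483 0.0008 0.0016] [ 0.0009 -0.0011 -0.0001]
```

View pics/push.png

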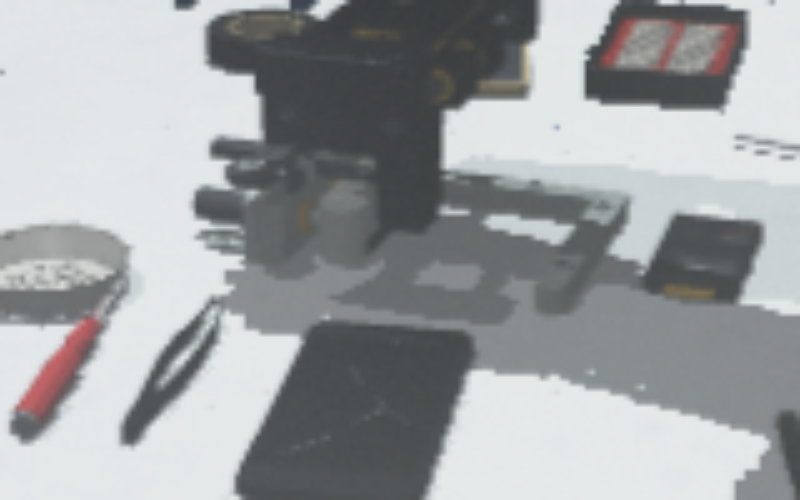

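The side crop shows the fingers holding the jaw far back at about (345, 225), close to the housing. The phone and tools haven't moved. I'll push a little further, then back off.

>>> inch_along(steps={"ticks": [[-0.1,0,0,0,0,0],[-0.15,0,0,0,0,0],[-0.15,0,0,0,0,0]]})

```text
clock: 3.75
eef_pos: [0.5368, 0.0392, 0.0095]
tool_rot: [-0.131, -3.138, -0.001]
ft_force: [-6.4, -0.0, 5.7]
opening: 0.0003
grip_force: 3.3
```

>>> inch_along(steps={"ticks": [[0.15,0,0,0,0,0],[0.3,0,0,0,0,0],[0.45,0,0,0,0,0],[0.65,0,0,0,0,0],[1,0,0,0,0,0],[1.4,0,0,0,0,0],[1.4,0,0,0,0,0]]})

```text
clock: 4.45
eef_pos: [0.5083, 0.0417, 0.0088]
tool_rot: [-0.131, -3.139, -0.002]
ft_force: [-0.1, 0.3, -1.0]
opening: 0.0006
grip_force: 0.0
```

>>> inch_along(steps={"ticks": [[0,0,-2,0,0,0],[0,0,-4,0,0,0],[0,0,-5.5,0,0,0],[0,0,-5.5,0,0,0]]})

```text
clock: 4.85
eef_pos: [0.5111, 0.0412, 0.1226]
tool_rot: [0.131, 3.131, 0.0]
ft_force: [0.6, -0.5, -0.2]
opening: 0.0005
grip_force: 0.0
```

```bash
python3 -c "
from h import *
delta((36,310,60,0),(36,310,60,180),(36,310,5,0))"
```

```text
(36, 310, 60, 0) [0.0149 0.2624 0.0626] [0.0066 0.0058 1.5707]
(36, 310, 60, 180) [0.0149 0.2624 0.0626] [-0.0058  0.0066 -1.5709]
(36, 310, 5, 0) [0.0154 0.2624 0.1176] [0.0066 0.0058 1.5707]
```

To row units: 0.262 m is 13.1, 0.25 m is 12.5, 0.6 rad is 3.

>>> inch_along(steps={"ticks": [[0.15,2.5,0,0,0,0.75],[0.3,5,0,0,0,1.5],[0.45,7.5,0,0,0,2.25],[0.6,10,0,0,0,3],[0.75,12.5,0,0,0,3.75],[0.75,13.1,0,0,0,4.5],[0.75,13.1,0,0,0,5.25],[0.75,13.1,0,0,0,6],[0.75,13.1,0,0,0,6.75],[0.75,13.1,0,0,0,7.5],[0.75,13.1,0,0,0,7.855],[0.75,13.1,2,0,0,7.855],[0.75,13.1,3,0,0,7.855],[0.75,13.1,3,0,0,7.855],[0.75,13.1,3,0,0,7.855]]}, finger_gap=0.03)

```text
clock: 6.35
eef_pos: [0.5162, 0.3038, 0.059]
tool_rot: [-2.312, -2.126, -0.001]
ft_force: [-0.6, 0.5, -0.2]
opening: 0.0297
grip_force: 0.0
```

```bash
python3 -c "
from h import *
im=arm.get_image('top')[:,:,::-1]
cv2.imwrite('pics/t1.png',cv2.resize(im[175:310,215:415],None,fx=4,fy=4,interpolation=2))
delta((36,310,5,0),(36,290,5,0))"
```

```text
(36, 310, 5, 0) [0.     0.002  0.0548] [ 0.0014 -0.0016 -0.0004]
(36, 290, 5, 0) [-0.02    0.002   0.0548] [ 0.0014 -0.0016 -0.0004]
```

View pics/t1.png

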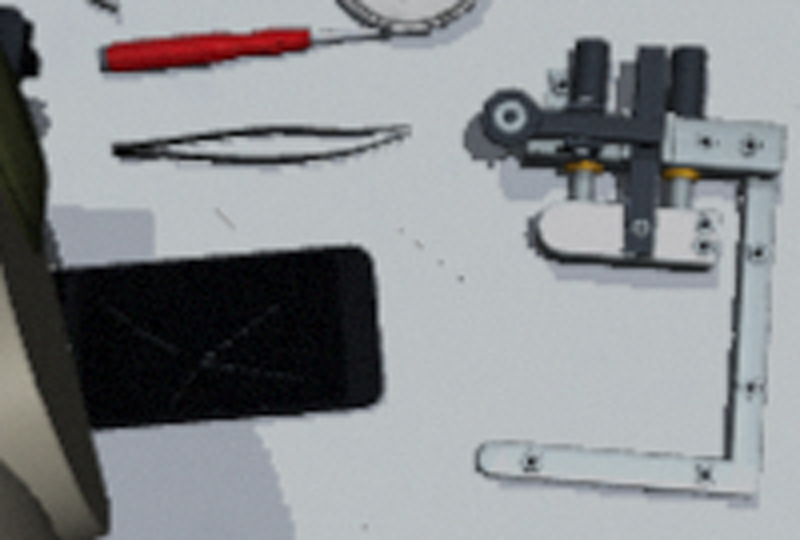

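The jaw is caught open, with its face at crop row ~265 against the fence's inner face at ~445. The phone is undisturbed. Next I'll lower the fingers and start pushing.

To row units: 0.055 m is 2.75, -0.031 m is -1.55.

>>> inch_along(steps={"ticks": [[0,0.1,1,0,0,0],[0,0.1,2,0,0,0],[0,0.1,2.5,0,0,0],[0,0.1,2.75,0,0,0],[0,0.1,2.75,0,0,0],[-0.3,0.1,2.75,0,0,0],[-0.6,0.1,2.75,0,0,0],[-0.8,0.1,2.75,0,0,0],[-1,0.1,2.75,0,0,0],[-1.2,0.1,2.75,0,0,0],[-1.4,0.1,2.75,0,0,0],[-1.55,0.1,2.75,0,0,0],[-1.7,0.1,2.75,0,0,0],[-1.85,0.1,2.75,0,0,0],[-1.85,0.1,2.75,0,0,0]]})

```text
clock: 7.9
eef_pos: [0.5148, 0.2663, 0.0038]
tool_rot: [-2.312, -2.126, -0.0]
ft_force: [0.5, 0.9, -0.4]
opening: 0.03
grip_force: 0.2
```

```bash
python3 -c "
from h import *
im=arm.get_image('top')[:,:,::-1]
cv2.imwrite('pics/t2.png',cv2.resize(im[175:310,215:415],None,fx=4,fy=4,interpolation=2))
delta((36,270,5,0))"
```

```text
(36, 270, 5, 0) [-0.0023  0.0008 -0.0013] [-0.0007 -0.0004 -0.0006]
```

View pics/t2.png

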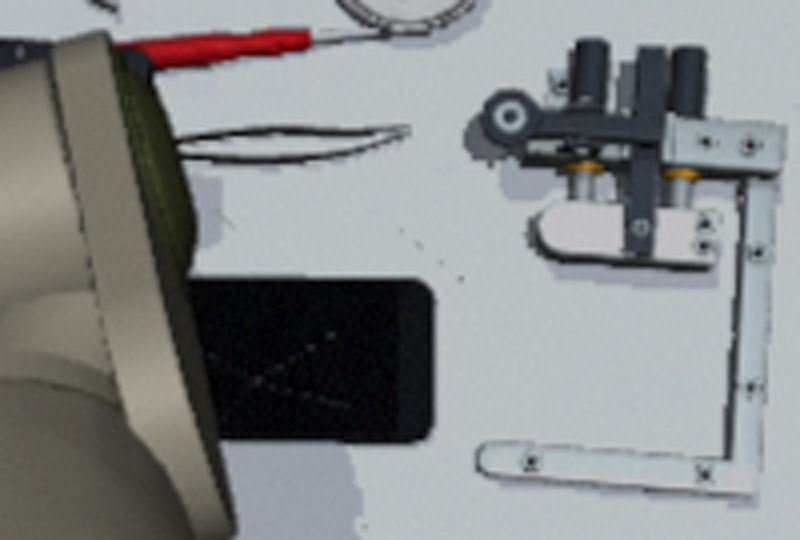

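The phone's upper edge is at row ~279, its lower edge at ~442 and its front at col 434, so it is nearly aligned. I'll check these in holder coordinates.

Add to h.py:
```python
def hold(w):
    c,s=np.cos(Q[2]),np.sin(Q[2]); d=(w[:,:2]-Q[:2])*1000
    return np.c_[c*d[:,0]+s*d[:,1],-s*d[:,0]+c*d[:,1]].round(1)
def edges(im,us,v0=225,v1=292):  # phone's long edges at picture columns us
    g=im.max(2).astype(float); o=[]
    for u in us:
        k=np.flatnonzero(g[v0:v1,u]<70)+v0
        o+=[(u,k[0]-.5),(u,k[-1]+.5)]
    return hold(back("top",np.array(o,float),.008))
```

```bash
python3 -c "
from h import *
im=arm.get_image('top')
print(edges(im,[275,285,295,305,315]))
print(hold(back('top',[[434/4+215-.4,265]],.008)))"
```

```text
[[ 59.2 202.9]
 [ -6.4 197.2]
 [ 60.5 186.5]
 [ -5.1 180.9]
 [ 61.8 170.1]
 [ -3.8 164.7]
 [ 63.  153.7]
 [ -4.2 148.3]
 [ 64.3 137.3]
 [ -2.9 132.1]]
[[ 31.6 121.5]]
```

Still 4.5° off and about 10 mm too far toward the fence side. I'll square and centre the phone by pushing its fence-side long edge with both fingers along the holder's +x.

To row units: 0.015 m is 0.75, -0.05 m is -2.5.

>>> inch_along(steps={"ticks": [[0.4,0,0,0,0,0],[0.75,0,0,0,0,0],[0.75,0,-1.5,0,0,0],[0.75,0,-2.5,0,0,0],[0.75,0,-2.5,0,0,0]]})

```text
clock: 8.5
eef_pos: [0.5174, 0.2828, 0.0563]
tool_rot: [2.311, 2.126, 0.008]
ft_force: [0.0, 0.0, -0.9]
opening: 0.03
grip_force: 0.0
```

```bash
python3 -c "
from h import *
delta((-32,190,55,90),(-32,190,4,90))"
```

```text
(-32, 190, 55, 90) [-0.0988 -0.0686  0.0008] [ 5.6000e-03  1.4000e-03 -1.5706e+00]
(-32, 190, 4, 90) [-0.099  -0.0688  0.0518] [ 5.6000e-03  1.4000e-03 -1.5706e+00]
```

To row units: -0.099 m is -4.95, -0.08 m is -4, -1.571 rad is -7.855.

>>> inch_along(steps={"ticks": [[-1,-1,0,0,0,-0.75],[-2,-2,0,0,0,-1.5],[-3,-3,0,0,0,-2.25],[-4,-3.45,0,0,0,-3],[-4.95,-3.45,0,0,0,-3.75],[-4.95,-3.45,0,0,0,-4.5],[-4.95,-3.45,0,0,0,-5.25],[-4.95,-3.45,0,0,0,-6],[-4.95,-3.45,0,0,0,-6.75],[-4.95,-3.45,0,0,0,-7.5],[-4.95,-3.45,0,0,0,-7.855],[-4.95,-3.45,1.5,0,0,-7.855],[-4.95,-3.45,2.25,0,0,-7.855],[-4.95,-3.45,2.6,0,0,-7.855],[-4.95,-3.45,2.6,0,0,-7.855],[-4.95,-3.45,2.6,0,0,-7.855]]}, finger_gap=0.05)

```text
clock: 10.1
eef_pos: [0.4391, 0.1891, 0.0016]
tool_rot: [-0.131, -3.139, -0.001]
ft_force: [-0.0, -0.0, -0.0]
opening: 0.0499
grip_force: 0.0
```

```bash
python3 -c "
from h import *
delta((-32,190,4,90),(-4.5,190,4,90))"
```

```text
(-32, 190, 4, 90) [-0.0017  0.0011 -0.0024] [ 0.0009 -0.0001  0.    ]
(-4.5, 190, 4, 90) [-0.0292  0.0011 -0.0024] [ 0.0009 -0.0001  0.    ]
```

To row units: -0.03 m is -1.5, -0.028 m is -1.4.

>>> inch_along(steps={"ticks": [[-0.2,0,-0.1,0,0,0],[-0.45,0,-0.1,0,0,0],[-0.65,0,-0.1,0,0,0],[-0.85,0,-0.1,0,0,0],[-1,0,-0.1,0,0,0],[-1.15,0,-0.1,0,0,0],[-1.3,0,-0.1,0,0,0],[-1.4,0,-0.1,0,0,0],[-1.5,0,-0.1,0,0,0],[-1.5,0,-0.1,0,0,0]]})

```text
clock: 11.1
eef_pos: [0.4694, 0.1863, 0.0038]
tool_rot: [0.132, 3.138, 0.002]
ft_force: [1.3, -0.3, 0.5]
opening: 0.05
grip_force: 0.0
```

>>> inch_along(steps={"ticks": [[0.75,0,0,0,0,0],[0.75,0,-1.5,0,0,0],[0.75,0,-3,0,0,0],[0.75,1.5,-3,0,0,0],[0.75,3.5,-3,0,0,0],[0.75,5.5,-3,0,0,0],[0.75,6,-3,0,0,0],[0.75,6,-3,0,0,0]]})

```text
clock: 11.9
eef_pos: [0.464, 0.3079, 0.0637]
tool_rot: [0.128, 3.138, 0.001]
ft_force: [0.8, 0.8, 0.2]
opening: 0.0499
grip_force: 0.0
```

```bash
python3 -c "
from h import *
im=arm.get_image('top')
cv2.imwrite('pics/t3.png',cv2.resize(im[175:310,215:415,::-1],None,fx=4,fy=4,interpolation=2))
print(edges(im,[275,285,295,305,315]))
delta((38.5,282,62,0))"
```

```text
[[ 74.1 204.2]
 [  8.3 198.5]
 [ 73.8 187.6]
 [  7.9 182.1]
 [ 75.  171.2]
 [  7.6 165.6]
 [ 74.6 154.6]
 [  7.2 149.2]
 [ 74.3 138.1]
 [  8.5 133. ]]
(38.5, 282, 62, 0) [-0.0571 -0.0263  0.0017] [ 5.0000e-04 -4.0000e-04  1.5714e+00]
```

View pics/t3.png

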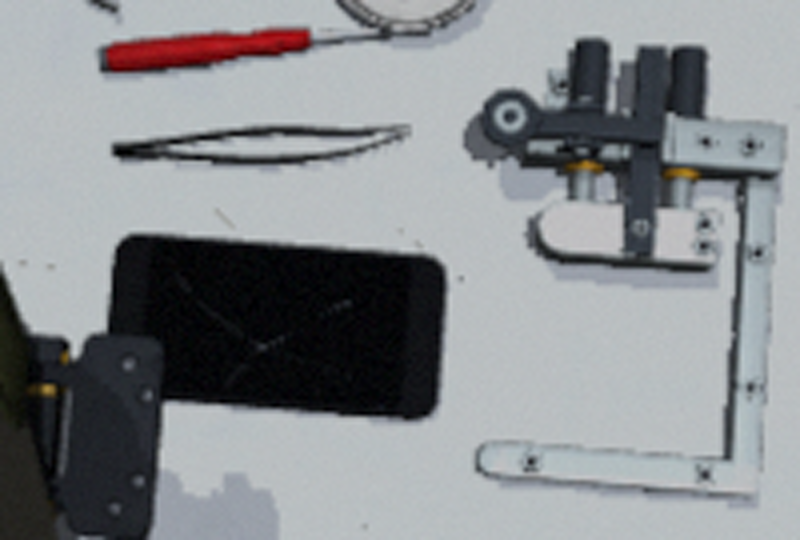

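The phone is now square (edges 7-8 and 74-75 in holder x) with its front near y 117. I'll go behind it and push it in.

>>> inch_along(steps={"ticks": [[-1,0,0,0,0,0.75],[-2,-0.5,0,0,0,1.5],[-2.85,-1,0,0,0,2.25],[-2.85,-1.3,0,0,0,3],[-2.85,-1.3,0,0,0,3.75],[-2.85,-1.3,0,0,0,4.5],[-2.85,-1.3,0,0,0,5.25],[-2.85,-1.3,0,0,0,6],[-2.85,-1.3,0,0,0,6.75],[-2.85,-1.3,0,0,0,7.5],[-2.85,-1.3,0,0,0,7.855],[-2.85,-1.3,1.5,0,0,7.855],[-2.85,-1.3,2.5,0,0,7.855],[-2.85,-1.3,2.9,0,0,7.855],[-2.85,-1.3,2.9,0,0,7.855],[-2.85,-1.3,2.9,0,0,7.855]]}, finger_gap=0.03)

```text
clock: 13.55
eef_pos: [0.5194, 0.2761, 0.0069]
tool_rot: [2.313, 2.125, 0.003]
ft_force: [0.5, -0.2, 0.5]
opening: 0.0298
grip_force: 0.0
```

```bash
python3 -c "
from h import *
delta((40.5,282,4,0),(38.5,220,4,0),(38,147,4,0))"
```

```text
(40.5, 282, 4, 0) [-0.0003  0.0014  0.0029] [ 0.0013 -0.0013 -0.0011]
(38.5, 220, 4, 0) [-0.0623 -0.0005  0.0028] [ 0.0013 -0.0013 -0.0011]
(38, 147, 4, 0) [-0.1353 -0.0009  0.0027] [ 0.0013 -0.0013 -0.0011]
```

To row units: -0.07 m is -3.5, -0.066 m is -3.3.

>>> inch_along(steps={"ticks": [[0,0.1,0.1,0,0,0],[-0.3,0.1,0.1,0,0,0],[-0.6,0.1,0.1,0,0,0],[-0.85,0.1,0.1,0,0,0],[-1.1,0.1,0.1,0,0,0],[-1.35,0.05,0.1,0,0,0],[-1.6,0.05,0.1,0,0,0],[-1.85,0,0.1,0,0,0],[-2.1,0,0.1,0,0,0],[-2.35,0,0.1,0,0,0],[-2.6,-0.05,0.1,0,0,0],[-2.85,-0.05,0.1,0,0,0],[-3.1,-0.05,0.1,0,0,0],[-3.3,-0.05,0.1,0,0,0],[-3.5,-0.05,0.1,0,0,0],[-3.5,-0.05,0.1,0,0,0]]})

```text
clock: 15.15
eef_pos: [0.5117, 0.2062, 0.0037]
tool_rot: [-2.313, -2.125, 0.0]
ft_force: [-0.1, 0.5, 0.4]
opening: 0.0301
grip_force: 0.0
```

```bash
python3 -c "
from h import *
im=arm.get_image('top')
cv2.imwrite('pics/t4.png',cv2.resize(im[175:310,215:415,::-1],None,fx=4,fy=4,interpolation=2))
delta((38,147,4,0))"
```

```text
(38, 147, 4, 0) [-0.0652  0.0009 -0.0004] [-0.0008 -0.0002 -0.0005]
```

View pics/t4.png

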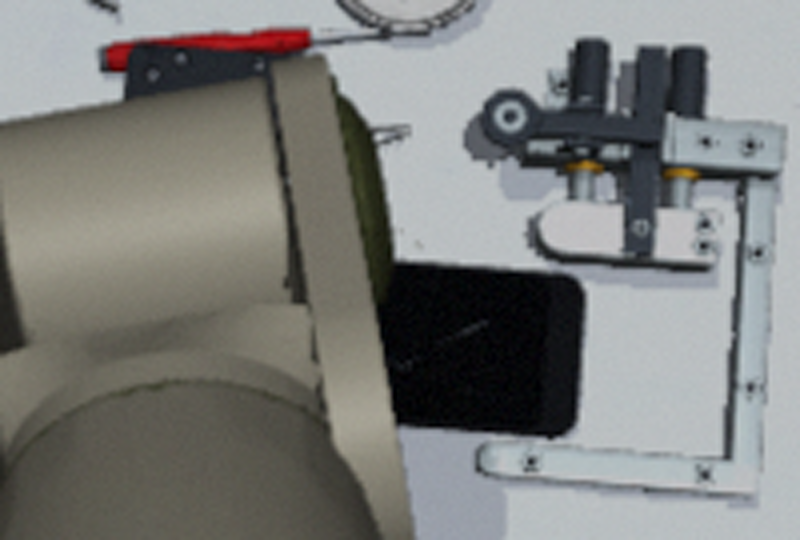

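The phone's leading end (col 585) is inside the mouth, with clearance to both fence and jaw. I'll continue to the stop.

To row units: -0.06 m is -3, -0.057 m is -2.85.

>>> inch_along(steps={"ticks": [[-0.25,0,0,0,0,0],[-0.5,0,0,0,0,0],[-0.75,0,0,0,0,0],[-1,0,0,0,0,0],[-1.25,0,0,0,0,0],[-1.5,0,0,0,0,0],[-1.75,0,0,0,0,0],[-2,0,0,0,0,0],[-2.25,0,0,0,0,0],[-2.5,0,0,0,0,0],[-2.7,0,0,0,0,0],[-2.85,0,0,0,0,0],[-3,0,0,0,0,0],[-3,0,0,0,0,0]]})

```text
clock: 16.6
eef_pos: [0.5069, 0.1468, 0.0039]
tool_rot: [-2.313, -2.126, -0.001]
ft_force: [-0.4, 0.2, 0.0]
opening: 0.0301
grip_force: 0.0
```

>>> inch_along(steps={"ticks": [[-0.05,0,0,0,0,0],[-0.1,0,0,0,0,0],[-0.15,0,0,0,0,0],[-0.15,0,0,0,0,0]]})

```text
clock: 17.0
eef_pos: [0.5067, 0.1443, 0.0039]
tool_rot: [-2.312, -2.126, -0.002]
ft_force: [1.3, 3.0, -0.1]
opening: 0.0298
grip_force: 1.4
```

```bash
python3 -c "
from h import *
delta((38,147,4,0))"
```

```text
(38, 147, 4, 0) [-0.0029  0.0005 -0.0001] [ 0.0005 -0.0014 -0.0005]
```

>>> inch_along(steps={"ticks": [[-0.05,0,0,0,0,0],[-0.05,0,0,0,0,0]]})

```text
clock: 17.2
eef_pos: [0.5068, 0.144, 0.004]
tool_rot: [-2.313, -2.125, -0.004]
ft_force: [2.1, 8.9, -1.2]
opening: 0.03
grip_force: 4.6
```

>>> inch_along(steps={"ticks": [[-0.05,0,0,0,0,0],[-0.05,0,0,0,0,0]]})

```text
clock: 17.4
eef_pos: [0.5068, 0.1438, 0.004]
tool_rot: [-2.312, -2.124, -0.006]
ft_force: [0.7, 14.8, 0.5]
opening: 0.03
grip_force: 7.5
```

```bash
python3 -c "
from h import *
delta((38,147,4,0))
im=arm.get_image('top')
cv2.imwrite('pics/t5.png',cv2.resize(im[175:310,215:415,::-1],None,fx=4,fy=4,interpolation=2))"
```

```text
(38, 147, 4, 0) [-0.0025  0.0004  0.    ] [ 0.0017 -0.0039 -0.0011]
```

View pics/t5.png

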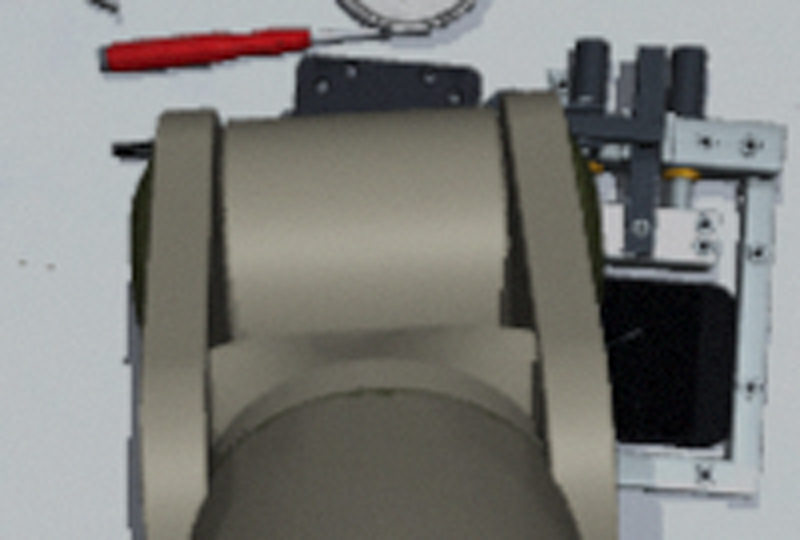

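The phone's end is at the end stop (col ~738) and the push force rises stiffly, so it is seated. Next I'll retreat and go above the thumb pad.

To row units: -0.085 m is -4.25, -0.075 m is -3.75.

>>> inch_along(steps={"ticks": [[0.2,0,0,0,0,0],[0.6,0,0,0,0,0],[0.9,0,0,0,0,0],[0.9,0,-2,0,0,0],[0.9,0,-3.75,0,0,0],[0.9,0,-4.25,0,0,0],[0.9,0,-4.25,0,0,0]]}, finger_gap=0.03)

```text
clock: 18.15
eef_pos: [0.5084, 0.1601, 0.0897]
tool_rot: [2.312, 2.126, 0.004]
ft_force: [0.8, 0.3, 0.5]
opening: 0.0302
grip_force: 0.0
```

```bash
python3 -c "
from h import *
delta((126,101,62,0))"
```

```text
(126, 101, 62, 0) [-0.0649  0.0881  0.0279] [ 0.0025 -0.0012 -0.0002]
```

To row units: 0.088 m is 4.4, -0.065 m is -3.25.

>>> inch_along(steps={"ticks": [[0,1.5,0,0,0,0],[-1,3,0,0,0,0],[-2.25,4.4,0,0,0,0],[-3.25,4.4,0,0,0,0],[-3.25,4.4,1,0,0,0],[-3.25,4.4,1.3,0,0,0],[-3.25,4.4,1.3,0,0,0],[-3.25,4.4,1.3,0,0,0]]}, finger_gap=0, squeeze=5)

```text
clock: 18.95
eef_pos: [0.59, 0.0883, 0.0626]
tool_rot: [-2.311, -2.126, -0.001]
ft_force: [-0.4, -0.5, -0.1]
opening: 0.0004
grip_force: 0.0
```

```bash
python3 -c "
from h import *
delta((126,101,50,0),(126,101,41,0))"
```

```text
(126, 101, 50, 0) [-0.0001  0.0008  0.0126] [-0.0004 -0.0009  0.0002]
(126, 101, 41, 0) [-0.0001  0.0008  0.0216] [-0.0004 -0.0009  0.0002]
```

To row units: 0.0225 m is 1.125, 0.0215 m is 1.075.

>>> inch_along(steps={"ticks": [[0,0,0.3,0,0,0],[0,0,0.55,0,0,0],[0,0,0.7,0,0,0],[0,0,0.8,0,0,0],[0,0,0.9,0,0,0],[0,0,1,0,0,0],[0,0,1.075,0,0,0],[0,0,1.125,0,0,0],[0,0,1.125,0,0,0],[0,0,1.125,0,0,0]]})

```text
clock: 19.95
eef_pos: [0.5905, 0.089, 0.0416]
tool_rot: [-2.312, -2.126, -0.005]
ft_force: [-4.0, 6.9, 10.4]
opening: 0.0005
grip_force: 6.0
```

```bash
python3 -c "
from h import *
im=arm.get_image('top')
cv2.imwrite('pics/t6.png',cv2.resize(im[175:310,215:415,::-1],None,fx=4,fy=4,interpolation=2))"
```

```text
(no output)
```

View pics/t6.png

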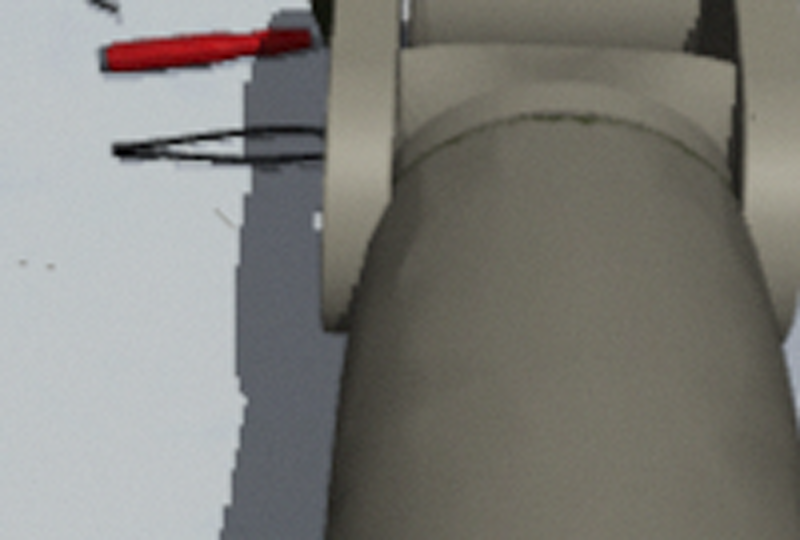

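The arm hides the holder in this view. I'll lift straight up, clear the area and look.

To row units: 0.25 m is 12.5, 0.23 m is 11.5.

>>> inch_along(steps={"ticks": [[0,0,-0.25,0,0,0],[0,0,-0.75,0,0,0],[0,0,-2,0,0,0],[0,0,-4,0,0,0],[2,0,-5,0,0,0],[4,0,-5,0,0,0],[6,0,-5,0,0,0],[8,0,-5,0,0,0],[10,0,-5,0,0,0],[11.5,0,-5,0,0,0],[12.5,0,-5,0,0,0],[12.5,0,-5,0,0,0]]})

```text
clock: 21.2
eef_pos: [0.6106, 0.3389, 0.1403]
tool_rot: [-2.309, -2.129, -0.001]
ft_force: [-0.3, -0.7, 0.2]
opening: 0.0009
grip_force: 0.0
```

```bash
python3 -c "
from h import *
im=arm.get_image('top')
cv2.imwrite('pics/t7.png',cv2.resize(im[175:310,215:415,::-1],None,fx=4,fy=4,interpolation=2))"
```

```text
(no output)
```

View pics/t7.png

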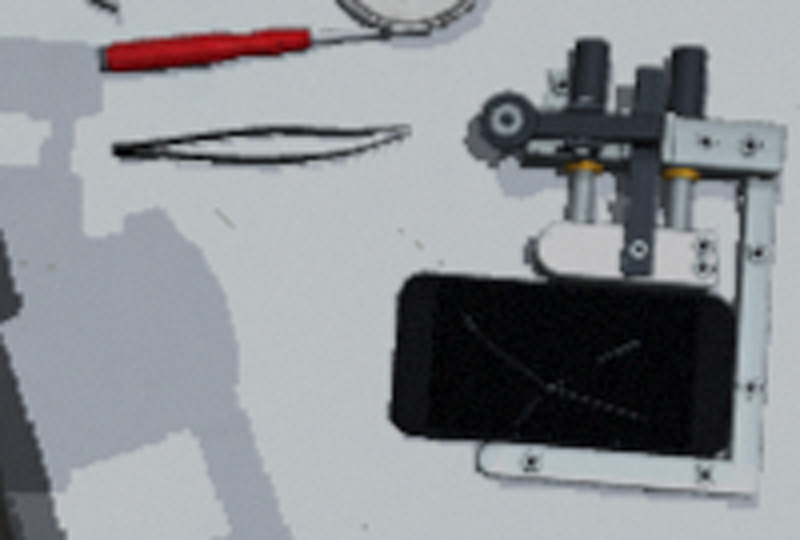

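The jaw has sprung onto the phone. The phone lies along the fence (lower edge at row ~445) with its end at the stop (col 735). I'll check this numerically.

```bash
python3 -c "
from h import *
im=arm.get_image('top')
p=phone(im,(308,240,402,292)); print(p, 'holder y axis deg',90+np.degrees(Q[2]), hold(np.array([[p[0]/1000,p[1]/1000]])))
print(edges(im,[318,325,332,340,345],235))"
```

```text
(500.892333984375, 63.0174446105957, 85.54874420166016, 139.05105590820312, 75.44066619873047) holder y axis deg 85.21007283270632 [[38.5 68.5]]
[[ 66.4 132.5]
 [  0.7 127.5]
 [ 67.2 121. ]
 [  0.  116. ]
 [ 68.1 109.6]
 [  0.9 104.6]
 [ 67.5  96.3]
 [  1.9  91.7]
 [ 68.1  88.1]
 [  0.9  83.4]]
```

The edges are at holder x 0-1 and 67-68, the centre is at y ≈ 68.5 and the phone is square within 0.4°. The robot is clear, so I'll hand in.

```bash
python3 -c "
from station import arm
print(arm.hand_in())"
```

```text
the job is handed in; nothing more can be done
None
```

The phone is clamped square against the fence with its end at the stop, the jaw was latched open and then released onto it, and the job was handed in at about 21 s with the arm clear; no verdict came back.

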